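# Put the optics back in a hand lamp and screw down its guard ring

## Task

Reassemble the head of the blue hand lamp: load the silver reflector first, then the orange spacer ring, then the green lens, each flat in the barrel with its wide or domed side up as it lies now. Then set the black guard ring with the yellow bar over the barrel, with its bar pointing at the white dots, and screw it clockwise until it is tight, with the bar at the red dots and the lens clamped. Let go of it, and do not disturb the other things on the bench.

Things in the scene. Friction and masses are not known exactly. Their poses are not given: they have to be found in the camera images.
- lamp: Blue hand lamp lying on its back, fixed to the bench, body 170 x 125 mm, 48 mm high. Origin on the bench, on the upright axis of the grey open barrel; z up, x towards the black carrying handle, whose bar lies 150 mm out, 33 mm high. Around the barrel's +x and -x walls run steel thread flights, up to 44 mm from the axis, 80 to 101 mm above the bench.
- lamp_seat (a point): Centre of the barrel's floor, 55 mm above the bench. The bore is 67 mm. The barrel wall is cut away from rim to floor on the lamp's +y and -y sides, two openings 35 mm wide: fingers closing along the lamp's y axis can lower a part right in and open there to let it go.
- lamp_rim (a point): Centre of the barrel's mouth, slightly flared, 105 mm above the bench.
- red_dot (a point): Red dot on the lamp body, 56 mm from the axis along the lamp's +x; another lies opposite, at -x. With the guard ring's bar along them it is screwed down.
- white_dot (a point): White dot on the lamp body, 56 mm from the axis, 72 degrees (1.26 rad) anticlockwise of the red dot seen from above; another lies opposite. With the guard ring's bar along them (good to about 7 degrees) its pins enter the thread.
- reflector: Silver reflector dish, 60 mm across and 24 mm high, 80 g. The underside tapers to 40 mm across; an upright round rim band 60 mm across runs from 10 to 24 mm above the underside: grip it there, across the diameter. Origin at the centre of the underside, z up. Seated, its underside is at the barrel's floor.
- spacer: Orange rigid spacer ring, 60 mm outside, 42 mm inside, 14 mm high, 50 g. Origin at the centre of the underside, z up. It rests on the reflector's rim: seated, its underside is 79 mm above the bench.
- lens: Green glass lens, a disc 60 mm across with an edge 14 mm high and a low dome on top (18 mm overall), 110 g. Origin at the centre of the flat underside, z up. It rests on the spacer: seated, its underside is 93 mm and the top of its edge 107 mm above the bench.
- bezel: Black guard ring, the screw-down retainer: 103 mm across, 27 mm high, 130 g, standing skirt down; skirt bore 92 mm. A yellow guard bar 90 mm long, 12 mm wide, 10 mm high crosses over the top on two posts, bar top 51 mm above the underside, 14 mm free between lip and bar. Origin at the centre of the skirt's underside, z up, x along the bar. The same when turned half round.
- bezel_bar (a point): Centre of the guard bar, 46 mm above the guard ring's underside: grip here, fingers closing across the bar's 12 mm width.
- bezel_lip (a point): Centre of the underside of the ring's lip, 22 mm above the ring's underside. Lowered at the white dots the ring rests with its underside 88 mm above the bench. Turned clockwise it sinks to 85 mm, touches the lens about 30 degrees before the red dots and tightens over the last 13 (under 0.7 N m); hard stop 6 degrees past the red dots. It stays where it is left.
- screwdriver: Screwdriver lying on the bench; leave alone.
- wrench: Wrench lying on the bench; leave alone.
- cell_a: Battery cell standing on the bench, 33 mm across, 61 mm high; leave alone.
- cell_b: Another such battery cell; leave alone.
- jar: Amber glass jar with a white cap, 64 mm across, 90 mm high; leave alone.
- crook: Dark wooden crook handle lying on the bench, 180 mm long; leave alone.
- padlock: Brass padlock lying on the bench; leave alone.
Not all that is in view belongs to the job. Of the things that look like the spacer, the smallest one is meant. There is more than one size of the bezel; the one meant has the size given above.

How it is judged:
On the way, in this order (a step that is already met when the one before it is completed fails the run):
1. the reflector lies on the barrel's floor (horizontal distance between reflector and lamp_seat below 0.0045 m and z of reflector in the frame of lamp between 0.0525 and 0.0575 m and angle between reflector's own z axis and vertical below 0.08 rad), for 0.2 s.
2. the spacer lies on the reflector in the barrel (all of step 1 and horizontal distance between spacer and lamp_seat below 0.0045 m and z of spacer in the frame of lamp between 0.0765 and 0.0815 m and angle between spacer's own z axis and vertical below 0.08 rad), for 0.2 s.
3. the lens lies on the spacer in the barrel (all of step 2 and horizontal distance between lens and lamp_seat below 0.0045 m and z of lens in the frame of lamp between 0.0905 and 0.0955 m and angle between lens's own z axis and vertical below 0.08 rad), for 0.2 s.
4. the guard ring is down over the barrel, its pins in the thread (horizontal distance between lens and lamp_seat below 0.0045 m and z of lens in the frame of lamp between 0.0905 and 0.0955 m and angle between each of lens, bezel's own z axis and vertical below 0.08 rad and horizontal distance between bezel and lamp_seat below 0.005 m and z of bezel in the frame of lamp below 0.0925 m), for 0.1 s.
5. the guard ring is screwed down and clamps the lens (horizontal distance between bezel and lamp_seat below 0.005 m and angle between bezel's own z axis and vertical below 0.08 rad and z of bezel in the frame of lamp between 0.082 and 0.0865 m and angle between the x axis of bezel and the x axis of lamp, either way round below 0.22 rad and contact force between bezel and lens above 3 N), for 0.2 s.
At the end, for the whole second after the job is handed in: Reflector, spacer, lens stacked in order in the barrel: 4.5 mm from its axis, 2.5 mm from seated height, level to 0.08 rad. Guard ring: 5 mm from the axis, level to 0.08 rad, underside 82 to 86.5 mm up, bar within 0.22 rad of the red dots, pressing the lens with over 3 N, at rest (all of step 3 and all of step 5 and linear speed of bezel below 0.01 m/s); the robot touches nothing.
It fails at once if a bystander was moved more than 30 mm (distance of any of screwdriver, cell_a, cell_b, jar, crook, wrench, padlock from where it was at the start of the episode above 0.03 m).
It also fails if it takes over 72 s, if anything falls off the work surface, if the arm or the gripper's body presses on something with over 40 N, if the wrist force passes 120 N, or if a joint passes its speed limit or range.

## Robot

A 7-joint arm with a two-finger parallel gripper is mounted at the origin on the work surface. World frame = base frame: x ahead of the robot, y to its left, z up, the work surface at z = 0. Lengths are in m, angles in rad, forces in N, time in s.
With the tool pointing down it reaches from about 0.425 to 0.875 m from the base axis. Payload 4.7 kg.
Tool frame: the origin (TCP) lies where the fingers leave the gripper's body, on its centre line; the fingertips stand 70 mm ahead of it and the grasp point (between the pads) lies 51 mm ahead of it; z points along the fingers, y is the line along which they close (so a half turn about z gives the same grasp; the last joint's range is limited). The gripper opens to 87 mm and grips with 3 to 60 N. Pads are 19 mm wide; open, the fingers measure 117 mm over their backs; the gripper's body (75 mm by 190 mm) begins 51 mm behind the grasp point.
Start: joints at [-1.302, 0.321, -0.07, 1.45, 0.023, 1.371, -0.057], TCP at [0.164, 0.629, 0.292] pointing down, gripper open.
Joint ranges: [-2.86, 2.86], [-0.3, 2.09], [-1.38, 1.24], [0.06, 2.45], [-1.56, 4.7], [0.09, 2.05], [-2.69, 2.69]. Speed limits (rad/s): [2.57, 2.57, 3.14, 3.14, 3.14, 3.14, 3.14].

## Interface

Orientations are given as a rotation vector (axis times angle).
In Python, from bench import get_state, get_image, get_calibration, close_job gives the robot as it stands.
- The arm moves only by the tool send_rows, never from a script. Its argument "rows" is a list of rows, each an object of numbers: "hand": the finger opening in mm, from 0 to 87; "x", "y", "z": the shift along the world's x, y, z in mm; "roll": the turn about the world's z in degrees. A call has 1 to 10 rows; each row shifts and turns the commanded pose from where the row before left it; what a row does not reach is not made up. A row lasts 1/10 s, in which the tool goes at most 50 mm and 8.59 degrees, less where a joint would pass 70% of its speed; a pose out of reach is approached as far as the arm can. A call is refused whole if a number of a shift passes 50 or a number of a turn 8.59, either way. A call with a gripper value outside its range is refused whole. The fingers move at their own pace and stop on an object; "force" is the grip in N (left out, the last holds). Time passes only in rows, so rows that do not move let the fingers close. It gives the time, the measured TCP pose, the force, the opening and the grip force at its end, in the units of the state.
- get_state(): the state, without advancing time (a new reading comes with each control period).
- get_image(name): name is "scene" or "top" or "wrist"; returns the picture (384x512x3 uint8, blue, green, red); there is no depth.
- get_calibration(name): a dict with "mtx" (3x3 intrinsics, pixels), "D" ([k1, k2, p1, p2, k3] as OpenCV has them; the pictures are not rectified), "world_from_camera" (4x4, takes a point from camera to world coordinates). Camera axes: x right, y down, z forward; pixel columns grow to the right and rows downward; lengths in m; the calibration is good to about 2 mm. A picture is of the moment at which its call begins: read the wrist's pose just before it. get_calibration takes no time and is no camera call; for the wrist camera it gives the pose at the moment of the call.
- close_job(): hands the job in; it is judged then, once.
The state is a dict: "time": time; "joint_positions": joint angles; "qd": joint speeds; "joint_torque": joint torques, N m; "position": TCP position; "tool_rot": TCP orientation; "ft_force": force on the tool from outside, world axes, zero at the start; "torque": the same for the moment, N m; "grip_width": opening from 0.0 (shut) to 1.0 (fully open); "grip_force": force on a finger pad.
Only numpy, scipy, OpenCV 4.12 (cv2) and the standard library are available. Lean on these libraries where they do the work, as an engineer would, in place of code of your own. Each camera call takes 0.05 s, during which the arm holds its last target. There are 200 camera calls.

## Working session

There is one attempt and no reset: what is moved stays moved. The work goes in short steps, Python scripts to look and compute and a tool call to move; the robot and the scene stay as the last step left them, time stands still between calls to the robot, and variables do not carry over. Pictures are saved under pics/ and viewed, at most 10 in all, crops included, and the job is handed in when it is done.

Besides the shell and the picture viewer there is one more tool, called after "Call:" as name([rows], argument=value, ...), one row to a line, values as JSON. send_rows: Moves the arm, as the interface text tells. Its arguments: {"type":"object","properties":{"rows":{"type":"array","items":{"type":"object","properties":{"hand":{"type":"number"},"x":{"type":"number"},"y":{"type":"number"},"z":{"type":"number"},"roll":{"type":"number"}}}},"force":{"type":"number"}},"required":["rows"]}

```bash
mkdir -p pics; cat > h.py <<'E'
import numpy as np,cv2
from bench import *
def snap(n,f=None):
    c=get_calibration(n); im=get_image(n)
    if f: cv2.imwrite('pics/'+f,im)
    return im,c
def ray(c,uv,z):
    uv=np.array(uv,float).reshape(-1,1,2)
    p=cv2.undistortPoints(uv,np.array(c['mtx'],float),np.array(c['D'],float)).reshape(-1,2)
    T=np.array(c['world_from_camera']); d=np.c_[p,np.ones(len(p))]@T[:3,:3].T
    o=T[:3,3]; return o+d*((z-o[2])/d[:,2])[:,None]
def proj(c,P):
    T=np.linalg.inv(np.array(c['world_from_camera']))
    return cv2.projectPoints(np.array(P,float).reshape(-1,3),cv2.Rodrigues(T[:3,:3])[0],T[:3,3],np.array(c['mtx'],float),np.array(c['D'],float))[0].reshape(-1,2)
E
python3 - <<'E'
from h import *
for n in('top','scene'):
    im,c=snap(n,n+'0.png'); print(n,np.round(c['world_from_camera'],3).tolist(),np.round(c['mtx'],0).tolist())
s=get_state();print(s)
E
```

```text
top [[0.021, -0.99, 0.141, 0.32], [-1.0, -0.019, 0.02, -0.021], [-0.018, -0.142, -0.99, 1.76], [0.0, 0.0, 0.0, 1.0]] [[483.0, 0.0, 255.0], [0.0, 483.0, 192.0], [0.0, 0.0, 1.0]]
scene [[-0.45, 0.544, -0.708, 1.527], [0.893, 0.264, -0.365, 0.486], [-0.011, -0.797, -0.604, 0.905], [0.0, 0.0, 0.0, 1.0]] [[445.0, 0.0, 259.0], [0.0, 445.0, 192.0], [0.0, 0.0, 1.0]]
{'time': 0.1, 'joint_positions': array([-1.30193166,  0.32177152, -0.07010268,  1.45154018,  0.02262754,
        1.37080179, -0.0569049 ]), 'qd': array([-2.88063147e-05, -3.24711685e-03, -3.22340420e-04, -1.40498423e-03,
        8.18465932e-04,  4.85803687e-04, -1.34851449e-03]), 'joint_torque': array([-4.61780553e-05, -4.92569411e+01, -4.05704845e-01, -3.13398778e+01,
       -6.41728216e-02,  3.94689047e-02,  8.47664910e-05]), 'position': array([0.16375601, 0.62865104, 0.29126266]), 'tool_rot': array([-3.99017867e-01, -3.11604075e+00,  2.71788930e-03]), 'ft_force': array([ 0.22836245, -0.34550663, -1.07135684]), 'torque': array([-0.02982951,  0.02925715,  0.00387732]), 'grip_force': 0.0, 'grip_width': 0.9980777912358249}
```

View pics/top0.png

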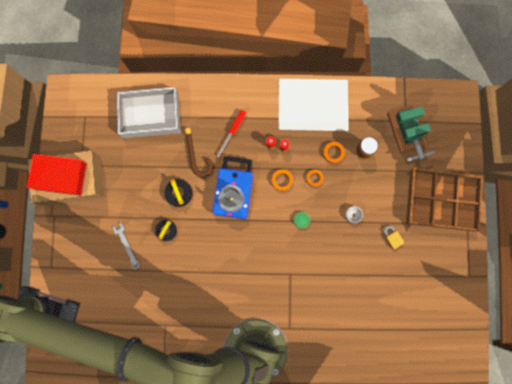

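View pics/scene0.png

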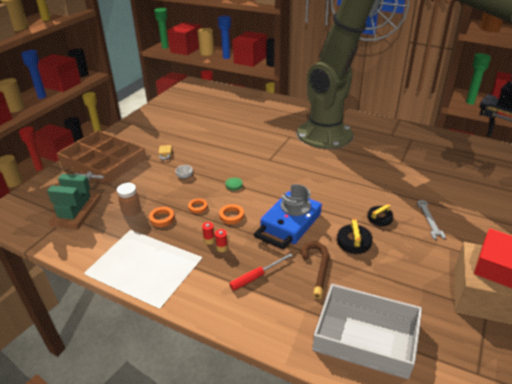

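The top view shows the lamp at (233,193) with its handle towards +x and three orange rings at (282,180), (314,178) and (333,152). The lens is at (302,220), the reflector at (354,214), and two guard rings are at (178,192) and (165,230).

```bash
cat > m.py <<'E'
from h import *
im,c=snap('top'); hsv=cv2.cvtColor(im,cv2.COLOR_BGR2HSV)
def blobs(lo,hi,roi,z,name,amin=8):
    m=cv2.inRange(hsv,lo,hi); k=np.zeros_like(m); x0,y0,x1,y1=roi; k[y0:y1,x0:x1]=m[y0:y1,x0:x1]
    for q in cv2.findContours(k,cv2.RETR_EXTERNAL,cv2.CHAIN_APPROX_NONE)[0]:
        if cv2.contourArea(q)<amin: continue
        P=ray(c,q.reshape(-1,2),z)[:,:2]
        (x,y),(w,h),a=cv2.minAreaRect((P*1000).astype(np.float32))
        print(name,'px',q.reshape(-1,2).mean(0).round(1),'xy',round(x),round(y),'size',round(w),round(h),'ang',round(a))
blobs((5,170,150),(14,255,255),(265,135,350,195),.014,'orange',40)
blobs((45,80,60),(85,255,255),(285,205,320,235),.014,'lens')
blobs((0,0,0),(180,255,60),(150,170,195,245),.027,'bezel',60)
blobs((22,140,120),(35,255,255),(150,170,195,245),.051,'bar')
blobs((105,120,60),(130,255,255),(205,150,260,225),.048,'lamp',100)
blobs((0,0,90),(180,60,255),(340,200,368,228),.024,'refl',30)
blobs((0,0,100),(180,70,255),(215,180,250,215),.105,'barrel',30)
E
python3 m.py
python3 - <<'E'
import cv2;im=cv2.imread('pics/top0.png')[130:250,145:375];cv2.imwrite('pics/c.png',cv2.resize(im,None,fx=3.4,fy=3.4,interpolation=cv2.INTER_CUBIC))
E
```

```text
lens px [301.4 219.7] xy 470 -155 size 55 54 ang 1
bezel px [170.3 232.8] xy 410 316 size 29 64 ang 63
bezel px [171.3 196.1] xy 544 322 size 93 35 ang 31
bezel px [184.4 190.3] xy 567 270 size 94 39 ang 21
bar px [164.3 229.6] xy 420 336 size 17 68 ang 62
bar px [176.8 192.1] xy 555 296 size 87 19 ang 24
lamp px [239.5 212.9] xy 491 72 size 59 43 ang 80
lamp px [218.3 206.7] xy 505 149 size 84 43 ang 32
lamp px [235.5 183.2] xy 584 93 size 123 120 ang 83
refl px [353.7 214.3] xy 492 -344 size 58 58 ang 90
barrel px [230.8 198.1] xy 532 96 size 91 83 ang 1
```

View pics/c.png

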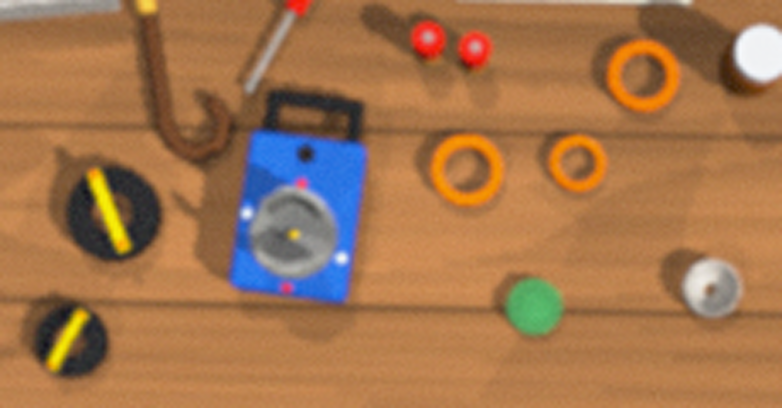

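The crop shows the larger guard ring at (555,296) mm with an 87 mm bar, so that is the one meant. The small orange ring at crop (577,163) is the spacer. The lamp's red and white dots are visible, with yaw about -8°. I'll move over the lamp and look with the wrist camera.

Call:
send_rows([
  {"x":26,"y":-38,"hand":87},
  {"x":26,"y":-38},
  {"x":26,"y":-38},
  {"x":26,"y":-38},
  {"x":26,"y":-38},
  {"x":26,"y":-38},
  {"x":26,"y":-38},
  {"x":26,"y":-38},
  {"x":26,"y":-38},
  {"x":26,"y":-38},
])

```text
schema error: expected keys hand, x, y, z, roll
```

Call:
send_rows([
  {"x":26,"y":-38},
  {"x":26,"y":-38},
  {"x":26,"y":-38},
  {"x":20,"y":-38},
  {"x":0,"y":0},
  {"x":0},
  {"x":0},
])

```text
schema error: expected keys hand, x, y, z, roll
```

```bash
python3 - <<'E'
from h import *
s=get_state();print(s['time'],s['position'],s['tool_rot'])
im,c=snap('wrist','w1.png'); print(np.round(c['world_from_camera'],3).tolist(),np.round(c['mtx'],0).tolist())
im,c=snap('top','t1.png')
E
```

```text
0.15 [0.16378553 0.62871236 0.29143538] [-3.99090485e-01 -3.11603502e+00  2.17744089e-03]
[[0.252, 0.927, 0.277, 0.088], [0.968, -0.241, -0.073, 0.648], [-0.0, 0.287, -0.958, 0.384], [0.0, 0.0, 0.0, 1.0]] [[327.0, 0.0, 255.0], [0.0, 327.0, 193.0], [0.0, 0.0, 1.0]]
```

View pics/w1.png

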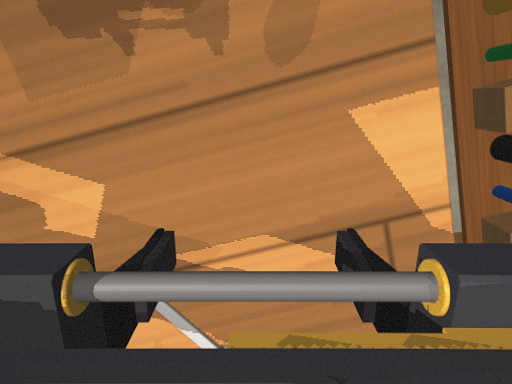

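The wrist view shows bare bench under the tool, with the fingers at the image bottom, rows 230-350. The rows need all keys, so I'll resend.

Call:
send_rows([
  {"hand":87,"x":26,"y":-38,"z":0,"roll":0},
  {"hand":87,"x":26,"y":-38,"z":0,"roll":0},
  {"hand":87,"x":26,"y":-38,"z":0,"roll":0},
  {"hand":87,"x":26,"y":-38,"z":0,"roll":0},
  {"hand":87,"x":26,"y":-38,"z":0,"roll":0},
  {"hand":87,"x":26,"y":-38,"z":0,"roll":0},
  {"hand":87,"x":26,"y":-38,"z":0,"roll":0},
  {"hand":87,"x":26,"y":-38,"z":0,"roll":0},
  {"hand":87,"x":26,"y":-38,"z":0,"roll":0},
  {"hand":87,"x":26,"y":-38,"z":0,"roll":0},
])

```text
time: 1.25
position: [0.4246, 0.2473, 0.2925]
tool_rot: [0.399, 3.116, 0.001]
ft_force: [0.3, 1.5, 0.6]
grip_width: 1.001
grip_force: 0.0
```

Call:
send_rows([
  {"hand":87,"x":26,"y":-38,"z":0,"roll":0},
  {"hand":87,"x":26,"y":-38,"z":0,"roll":0},
  {"hand":87,"x":26,"y":-38,"z":0,"roll":0},
  {"hand":87,"x":20,"y":-38,"z":0,"roll":0},
  {"hand":87,"x":0,"y":0,"z":0,"roll":0},
  {"hand":87,"x":0,"y":0,"z":0,"roll":0},
])

```text
time: 1.85
position: [0.522, 0.096, 0.2922]
tool_rot: [-0.404, -3.115, -0.0]
ft_force: [-0.6, 0.6, 0.7]
grip_width: 0.997
grip_force: 0.0
```

```bash
python3 - <<'E'
from h import *
s=get_state();print(s['time'],s['position'],s['tool_rot'],s['ft_force'])
im,c=snap('wrist','w2.png')
E
```

```text
1.85 [0.5220395  0.09597933 0.29220876] [-4.03660887e-01 -3.11526261e+00 -4.18112888e-04] [-0.59182743  0.62354326  0.6676856 ]
```

View pics/w2.png

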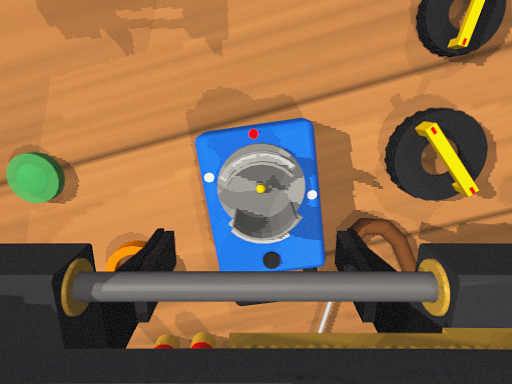

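The wrist view shows the lamp with the -x red dot at (253,134), white dots at (209,178) and (312,195), and a yellow floor centre mark at (260,188). The guard ring bar is around (448,158) and the lens around (35,177).

```bash
cat > w.py <<'E'
from h import *
def cont(im,lo,hi,roi,amin=15):
    hsv=cv2.cvtColor(im,cv2.COLOR_BGR2HSV); m=cv2.inRange(hsv,lo,hi); k=np.zeros_like(m); x0,y0,x1,y1=roi; k[y0:y1,x0:x1]=m[y0:y1,x0:x1]
    return [q.reshape(-1,2) for q in cv2.findContours(k,cv2.RETR_EXTERNAL,cv2.CHAIN_APPROX_NONE)[0] if cv2.contourArea(q)>amin]
def rep(n,c,q,z):
    P=(ray(c,q,z)[:,:2]*1000).astype(np.float32); r=cv2.minAreaRect(P)
    print(n,'px',q.mean(0).round(1),'xy',np.round(r[0],1),'size',np.round(r[1],1),'ang',round(r[2],1)); return np.array(r[0])
E
python3 - <<'E'
from w import *
im=cv2.imread('pics/w2.png'); c=get_calibration('wrist')
L=(195,115,330,240)
for n,lo,hi,z in(('red',(172,120,100),(180,255,255),.048),('red',(0,150,100),(8,255,255),.048),('floor',(22,130,120),(34,255,255),.0555)):
    for q in cont(im,lo,hi,L): rep(n,c,q,z)
for roi in((200,168,218,188),(303,186,322,204)):
    for q in cont(im,(0,0,200),(180,50,255),roi): rep('white',c,q,.048)
for q in cont(im,(0,0,80),(180,45,255),(217,140,305,240),200): rep('rim',c,q,.105)
for q in cont(im,(45,80,50),(85,255,255),(0,140,70,215)): rep('lens',c,q,.010)
for q in cont(im,(22,130,110),(34,255,255),(380,100,495,205)): rep('bar',c,q,.051)
for q in cont(im,(0,0,0),(180,255,75),(380,100,495,205),200): rep('bez',c,q,.027)
E
python3 - <<'E'
import sys; sys.path.insert(0,'.')
from w import *
im=cv2.imread('pics/top0.png'); c=get_calibration('top')
for q in cont(im,(3,150,130),(18,255,255),(265,135,350,195),60): rep('or',c,q,.014)
E
```

```text
red px [253.  133.4] xy [480.4 106.3] size [6.1 8. ] ang 75.4
floor px [260.4 188.2] xy [536.6  99.7] size [9.4 8.7] ang 75.4
white px [208.7 176.9] xy [513.1  49.1] size [9.6 8.7] ang 75.4
white px [311.8 194.2] xy [559.1 151.2] size [8.6 9.1] ang 78.0
rim px [261.9 193.2] xy [527.6 101.6] size [76.7 89.2] ang 75.4
lens px [ 34.8 176.8] xy [ 470.  -154.8] size [58.9 66.6] ang 10.3
bar px [448.8 158.9] xy [556.7 293.3] size [99.  19.8] ang 24.3
bez px [435.9 151.9] xy [556.9 293.6] size [110.5 100.7] ang 75.2
or px [285.2 185.9] xy [609.8 -87.9] size [ 96.5 135.3] ang 1.1
or px [326.  183.5] xy [ 616.5 -241.7] size [104.  149.9] ang 1.1
or px [308.9 159.9] xy [ 687.9 -178.4] size [44.6 99.7] ang 14.3
or px [334.2 153.2] xy [ 720.5 -279.2] size [92.8 87.1] ang 89.9
or px [287.1 147.4] xy [731. -97.] size [84.5 47.5] ang 12.3
or px [273.8 154.1] xy [714.4 -58.9] size [128.6  81.1] ang 1.0
```

Lamp axis is (536.3, 99.9), yaw -6.3°; the three dots agree. The target bezel's bar is at (556.7, 293.3) at 24.3°. I'll move toward the parts and look once more.

Call:
send_rows([
  {"hand":87,"x":3,"y":-49,"z":0,"roll":8.4},
  {"hand":87,"x":3,"y":-49,"z":0,"roll":0},
  {"hand":87,"x":3,"y":-49,"z":0,"roll":0},
  {"hand":87,"x":3,"y":-49,"z":0,"roll":0},
  {"hand":87,"x":0,"y":-49,"z":0,"roll":0},
  {"hand":87,"x":0,"y":-49,"z":0,"roll":0},
  {"hand":87,"x":0,"y":-30,"z":0,"roll":0},
  {"hand":87,"x":0,"y":0,"z":0,"roll":0},
  {"hand":87,"x":0,"y":0,"z":0,"roll":0},
])

```text
time: 2.8
position: [0.5342, -0.2218, 0.292]
tool_rot: [-0.185, -3.136, -0.002]
ft_force: [1.4, 0.2, -0.0]
grip_width: 0.996
grip_force: 0.0
```

```bash
python3 - <<'E'
from w import *
s=get_state();print(s['time'],s['position'],s['tool_rot'])
im,c=snap('wrist','w3.png')
for q in cont(im,(3,170,150),(18,255,255),(0,0,512,270),150):
    rep('or',c,q,.014)
for q in cont(im,(45,80,50),(85,255,255),(0,0,512,270)): rep('lens',c,q,.010)
p=proj(c,[[.492,-.344,.02]])[0];print(p)
E
```

```text
2.8 [ 0.53415748 -0.22183757  0.29195584] [-1.84994434e-01 -3.13574853e+00 -2.02147435e-03]
or px [277.4 235.1] xy [ 624.9 -204.8] size [63.3 59.4] ang 47.4
or px [375.5 216.4] xy [612.8 -83.2] size [84.6 71.5] ang 45.6
lens px [306.1 101.8] xy [ 469.8 -157.2] size [59.8 58.3] ang 83.2
[140.84766241 143.40673259]
```

View pics/w3.png

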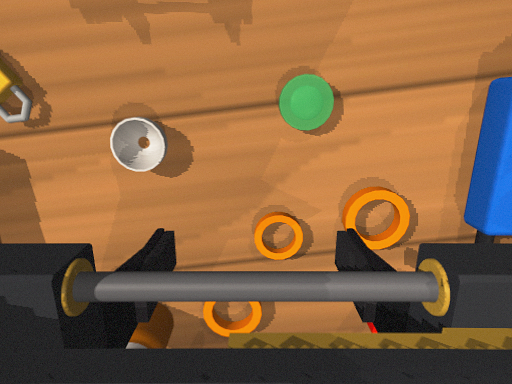

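The wrist view shows the reflector at (138,144), lens at (306,101) and small spacer at (278,236). I'll get the reflector and spacer centres accurately.

```bash
python3 - <<'E'
from w import *
im=cv2.imread('pics/w3.png'); c=get_calibration('wrist')
for q in cont(im,(0,0,120),(180,60,255),(95,105,180,185),200):
    rep('refl',c,q,.024)
    P=ray(c,cv2.convexHull(q).reshape(-1,2),.024)[:,:2]*1000; print(cv2.minEnclosingCircle(P.astype(np.float32)))
for (x,y,z,r) in((492,-344,24,30),(625,-205,14,30),(470,-157,12,30)):
    t=np.linspace(0,6.28,60); p=proj(c,np.c_[x+r*np.cos(t),y+r*np.sin(t),0*t+z]/1000)
    cv2.polylines(im,[p.round().astype(int)],True,(255,0,255),1)
cv2.imwrite('pics/o.png',cv2.resize(im[70:270,90:350],None,fx=3,fy=3))
E
```

```text
refl px [137.1 143.9] xy [ 492.5 -345.7] size [59.3 58. ] ang 83.4
((492.7312927246094, -345.52264404296875), 30.082565307617188)
```

View pics/o.png

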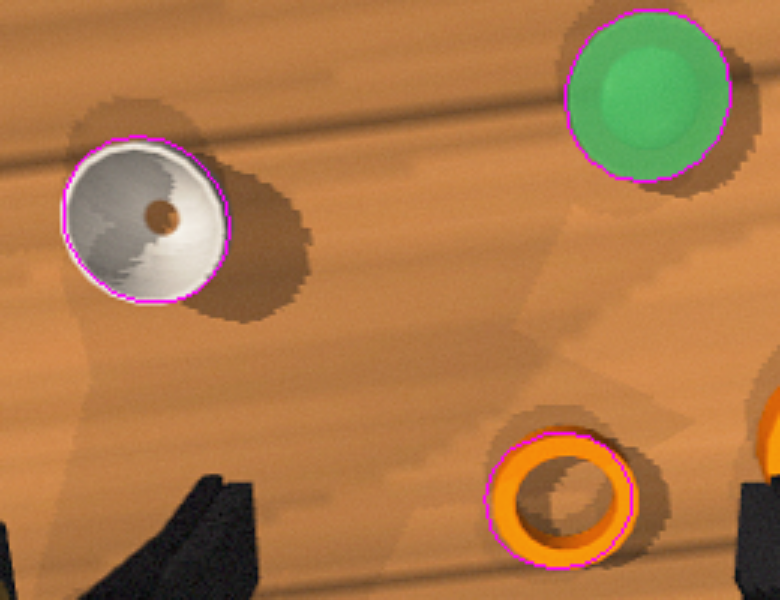

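Overlays fit the parts (reflector at 492.6, -345.5). Now I'll go above the reflector.

Call:
send_rows([
  {"hand":87,"x":-14,"y":-41,"z":-40,"roll":0.5},
  {"hand":87,"x":-14,"y":-41,"z":-40,"roll":0},
  {"hand":87,"x":-14,"y":-41,"z":-40,"roll":0},
  {"hand":87,"x":0,"y":0,"z":-20,"roll":0},
  {"hand":87,"x":0,"y":0,"z":0,"roll":0},
  {"hand":87,"x":0,"y":0,"z":0,"roll":0},
])

```text
time: 3.45
position: [0.4998, -0.325, 0.1707]
tool_rot: [0.167, 3.137, 0.003]
ft_force: [0.5, 0.4, 0.7]
grip_width: 1.0
grip_force: 0.0
```

Call:
send_rows([
  {"hand":87,"x":-7,"y":-20,"z":0,"roll":0},
  {"hand":87,"x":0,"y":0,"z":-25,"roll":0},
  {"hand":87,"x":0,"y":0,"z":0,"roll":0},
  {"hand":87,"x":0,"y":0,"z":0,"roll":0},
])

```text
time: 3.85
position: [0.4928, -0.346, 0.1466]
tool_rot: [0.168, 3.136, 0.001]
ft_force: [0.5, 0.5, 0.9]
grip_width: 0.998
grip_force: 0.0
```

```bash
python3 - <<'E'
from w import *
print(get_state()['position'])
im,c=snap('wrist','w4.png')
for q in cont(im,(0,0,120),(180,60,255),(120,60,400,270),300):
    r=rep('refl',c,q,.024)
    P=ray(c,cv2.convexHull(q).reshape(-1,2),.024)[:,:2]*1000; print(cv2.minEnclosingCircle(P.astype(np.float32)))
E
```

```text
[ 0.49275727 -0.34598753  0.14664657]
refl px [252.7 208. ] xy [ 492.4 -347.5] size [59.7 59.2] ang 52.4
((491.1307373046875, -347.31390380859375), 30.962398529052734)
```

Call:
send_rows([
  {"hand":87,"x":0,"y":-1,"z":-35,"roll":0},
  {"hand":87,"x":0,"y":0,"z":-30,"roll":0},
  {"hand":87,"x":0,"y":0,"z":-8,"roll":0},
  {"hand":50,"x":0,"y":0,"z":0,"roll":0},
  {"hand":50,"x":0,"y":0,"z":0,"roll":0},
  {"hand":50,"x":0,"y":0,"z":0,"roll":0},
  {"hand":50,"x":0,"y":0,"z":0,"roll":0},
], force=20)

```text
time: 4.6
position: [0.492, -0.3491, 0.074]
tool_rot: [0.173, 3.134, -0.001]
ft_force: [0.6, 0.8, 1.0]
grip_width: 0.722
grip_force: 0.6
```

Call:
send_rows([
  {"hand":50,"x":0,"y":0,"z":0,"roll":0},
  {"hand":50,"x":0,"y":0,"z":0,"roll":0},
  {"hand":50,"x":0,"y":0,"z":0,"roll":0},
])

```text
time: 4.9
position: [0.4919, -0.3489, 0.0738]
tool_rot: [0.173, 3.135, -0.0]
ft_force: [-0.1, 1.0, 5.8]
grip_width: 0.683
grip_force: 20.0
```

Call:
send_rows([
  {"hand":50,"x":0,"y":0,"z":30,"roll":0},
  {"hand":50,"x":0,"y":0,"z":40,"roll":0},
  {"hand":50,"x":4,"y":20,"z":40,"roll":0},
  {"hand":50,"x":4,"y":40,"z":30,"roll":0},
  {"hand":50,"x":5,"y":49,"z":0,"roll":0},
  {"hand":50,"x":5,"y":49,"z":0,"roll":0},
  {"hand":50,"x":5,"y":49,"z":0,"roll":0},
  {"hand":50,"x":5,"y":49,"z":0,"roll":0},
  {"hand":50,"x":5,"y":49,"z":0,"roll":0},
  {"hand":50,"x":5,"y":49,"z":0,"roll":0},
])

```text
time: 5.9
position: [0.5288, 0.0071, 0.2126]
tool_rot: [0.174, 3.136, 0.001]
ft_force: [1.0, -1.4, -1.0]
grip_width: 0.686
grip_force: 20.0
```

Call:
send_rows([
  {"hand":50,"x":4,"y":46,"z":0,"roll":0},
  {"hand":50,"x":4,"y":46,"z":0,"roll":0},
  {"hand":50,"x":0,"y":0,"z":0,"roll":0},
  {"hand":50,"x":0,"y":0,"z":0,"roll":0},
  {"hand":50,"x":0,"y":0,"z":0,"roll":0},
])

```text
time: 6.4
position: [0.5371, 0.0958, 0.2123]
tool_rot: [-0.176, -3.136, 0.001]
ft_force: [-1.5, -0.7, -1.5]
grip_width: 0.683
grip_force: 20.0
```

```bash
python3 - <<'E'
from w import *
print(get_state()['position'],get_state()['time'])
im,c=snap('wrist','w5.png')
q=[q for q in cont(im,(0,0,200),(180,50,255),(100,60,420,300),8)]
for k in q: rep('white',c,k,.048)
for q in cont(im,(0,150,100),(8,255,255),(150,40,400,280)): rep('red',c,q,.048)
E
```

```text
[0.5370674  0.09575563 0.21226344] 6.4
white px [321.3 215.1] xy [560.4 148.8] size [9.3 8.9] ang 83.6
white px [264.3 230.8] xy [572.4  95.4] size [100.4  49.6] ang 70.9
white px [192.2 174.2] xy [513.8  47.3] size [9.6 9.5] ang 36.4
white px [299.3 169.4] xy [519.2 133.5] size [18.1  5.1] ang 39.0
red px [258.2 125.6] xy [481.4 104.1] size [7.7 8.3] ang 83.6
```

View pics/w5.png

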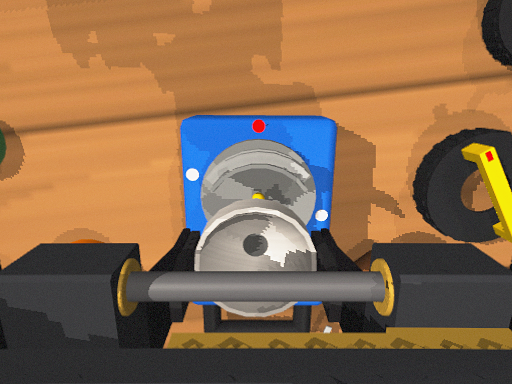

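The reflector is held level in the fingers (rim around (255,260)) over the lamp. The dots now give a lamp centre of (537.1, 98.0), so I'll use (536.9, 98.7). Lowering.

Call:
send_rows([
  {"hand":50,"x":0,"y":3,"z":-30,"roll":0},
  {"hand":50,"x":0,"y":0,"z":-20,"roll":0},
  {"hand":50,"x":0,"y":0,"z":0,"roll":0},
  {"hand":50,"x":0,"y":0,"z":0,"roll":0},
])

```text
time: 6.85
position: [0.5373, 0.0989, 0.1628]
tool_rot: [-0.177, -3.137, 0.001]
ft_force: [0.2, -0.4, -0.3]
grip_width: 0.681
grip_force: 20.0
```

Call:
send_rows([
  {"hand":50,"x":0,"y":0,"z":-15,"roll":0},
  {"hand":50,"x":0,"y":0,"z":-10,"roll":0},
  {"hand":50,"x":0,"y":0,"z":-7,"roll":0},
  {"hand":50,"x":0,"y":0,"z":0,"roll":0},
  {"hand":50,"x":0,"y":0,"z":0,"roll":0},
])

```text
time: 7.35
position: [0.5372, 0.1002, 0.1304]
tool_rot: [-0.173, -3.137, 0.0]
ft_force: [-0.7, 0.1, -1.3]
grip_width: 0.679
grip_force: 20.0
```

Call:
send_rows([
  {"hand":50,"x":0,"y":0,"z":-1.5,"roll":0},
  {"hand":50,"x":0,"y":0,"z":0,"roll":0},
  {"hand":72,"x":0,"y":0,"z":0,"roll":0},
  {"hand":72,"x":0,"y":0,"z":0,"roll":0},
  {"hand":72,"x":0,"y":0,"z":0,"roll":0},
  {"hand":72,"x":0,"y":0,"z":0,"roll":0},
])

```text
time: 7.95
position: [0.5372, 0.1002, 0.1291]
tool_rot: [0.173, 3.137, 0.0]
ft_force: [-0.7, 0.1, 1.1]
grip_width: 0.823
grip_force: 0.0
```

Call:
send_rows([
  {"hand":75,"x":0,"y":0,"z":30,"roll":0},
  {"hand":75,"x":0,"y":0,"z":45,"roll":0},
  {"hand":87,"x":0,"y":0,"z":45,"roll":0},
  {"hand":87,"x":0,"y":0,"z":25,"roll":0},
  {"hand":87,"x":0,"y":0,"z":0,"roll":0},
  {"hand":87,"x":0,"y":0,"z":0,"roll":0},
])

```text
time: 8.55
position: [0.5372, 0.1003, 0.2741]
tool_rot: [0.173, 3.136, 0.001]
ft_force: [-0.4, -0.3, -0.5]
grip_width: 0.994
grip_force: 0.0
```

```bash
python3 - <<'E'
from w import *
print(get_state()['position'],get_state()['time'])
im,c=snap('wrist','w6.png')
for roi in((150,80,230,230),(290,160,380,230)):
  for k in cont(im,(0,0,200),(180,50,255),roi,10): rep('white',c,k,.048)
for q in cont(im,(0,150,100),(8,255,255),(150,40,400,280)): rep('red',c,q,.048)
for z,r in((55,33.5),(79,30),(105,34.5)):
    t=np.linspace(0,6.28,60); p=proj(c,np.c_[537+r*np.cos(t),98.7+r*np.sin(t),0*t+z]/1000)
    cv2.polylines(im,[p.round().astype(int)],True,(255,0,255),1)
cv2.imwrite('pics/o2.png',cv2.resize(im[90:270,160:360],None,fx=3,fy=3))
E
```

```text
[0.53717143 0.10028911 0.27410904] 8.55
white px [222.1 224.5] xy [584.1  60.5] size [17.5  3.6] ang 42.3
white px [225.5 185. ] xy [542.8  70.3] size [ 6.1 34.5] ang 82.4
white px [213.9 161.6] xy [516.8  61.9] size [7.8 3.4] ang 48.9
white px [198.7 159.4] xy [513.3  47. ] size [8.9 9.1] ang 81.0
white px [304.4 193.8] xy [560.4 148.5] size [9.2 8.5] ang 83.7
red px [252.5 119.6] xy [481.4 104.2] size [6.7 7.4] ang 83.7
```

View pics/o2.png

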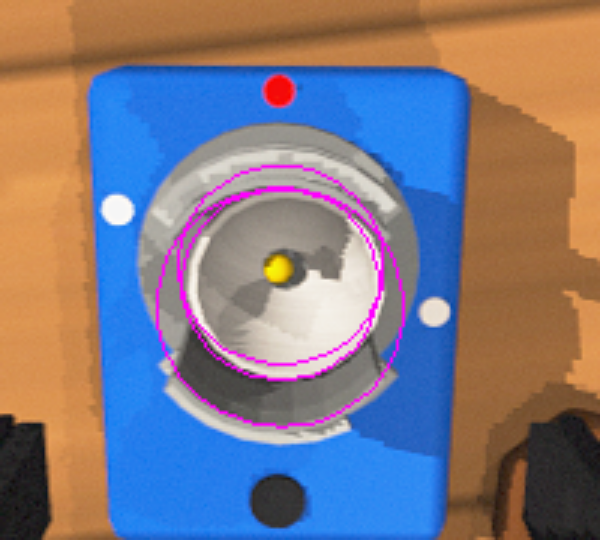

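The reflector sits level and centred in the barrel: its rim matches the 79 mm overlay circle. Next is the spacer.

Call:
send_rows([
  {"hand":87,"x":13,"y":-44,"z":0,"roll":0},
  {"hand":87,"x":13,"y":-44,"z":0,"roll":0},
  {"hand":87,"x":13,"y":-44,"z":0,"roll":0},
  {"hand":87,"x":13,"y":-44,"z":0,"roll":0},
  {"hand":87,"x":13,"y":-44,"z":-20,"roll":0},
  {"hand":87,"x":13,"y":-42,"z":-30,"roll":0},
  {"hand":87,"x":10,"y":-42,"z":-40,"roll":0},
  {"hand":87,"x":0,"y":0,"z":-30,"roll":0},
  {"hand":87,"x":0,"y":0,"z":0,"roll":0},
  {"hand":87,"x":0,"y":0,"z":0,"roll":0},
])

```text
time: 9.6
position: [0.6222, -0.1939, 0.1604]
tool_rot: [-0.172, -3.134, -0.001]
ft_force: [0.1, 1.1, -0.1]
grip_width: 1.001
grip_force: 0.0
```

```bash
python3 - <<'E'
from w import *
print(get_state()['position'],get_state()['time'])
im,c=snap('wrist','w7.png')
for q in cont(im,(3,150,100),(20,255,255),(165,60,345,290),300):
    rep('or',c,q,.014); P=ray(c,cv2.convexHull(q).reshape(-1,2),.014)[:,:2]*1000; print(cv2.minEnclosingCircle(P.astype(np.float32)))
E
```

```text
[ 0.62220633 -0.1938582   0.16044008] 9.6
or px [254.7 164.5] xy [ 600.4 -191.8] size [141.1 160. ] ang 83.7
((602.7840576171875, -191.59402465820312), 102.57485961914062)
```

```bash
python3 - <<'E'
from w import *
c=get_calibration('wrist'); im=cv2.imread('pics/w7.png')
for s in(190,205,220):
  for q in cont(im,(3,s,100),(20,255,255),(165,60,345,268),300):
    rep(s,c,q,.014); P=ray(c,cv2.convexHull(q).reshape(-1,2),.014)[:,:2]*1000; print(cv2.minEnclosingCircle(P.astype(np.float32)))
E
```

```text
190 px [242.9 206.1] xy [ 627.9 -204.1] size [61.4 61. ] ang 38.2
((627.1265869140625, -203.84213256835938), 31.628559112548828)
205 px [242.8 206. ] xy [ 627.7 -204.2] size [61. 61.] ang 38.2
((627.0382080078125, -204.09715270996094), 31.562978744506836)
220 px [242.7 206.2] xy [ 627.  -204.3] size [59.1 62.5] ang 85.0
((627.0879516601562, -204.28762817382812), 31.467164993286133)
```

Call:
send_rows([
  {"hand":87,"x":5,"y":-10,"z":0,"roll":0},
  {"hand":87,"x":0,"y":0,"z":-35,"roll":0},
  {"hand":87,"x":0,"y":0,"z":-35,"roll":0},
  {"hand":87,"x":0,"y":0,"z":-15,"roll":0},
  {"hand":87,"x":0,"y":0,"z":0,"roll":0},
  {"hand":87,"x":0,"y":0,"z":0,"roll":0},
])

```text
time: 10.25
position: [0.629, -0.2053, 0.0785]
tool_rot: [0.172, 3.134, -0.001]
ft_force: [-0.1, 0.1, 0.8]
grip_width: 0.998
grip_force: 0.0
```

Call:
send_rows([
  {"hand":50,"x":-1.5,"y":1,"z":-5.5,"roll":0},
  {"hand":50,"x":0,"y":0,"z":0,"roll":0},
  {"hand":50,"x":0,"y":0,"z":0,"roll":0},
  {"hand":50,"x":0,"y":0,"z":0,"roll":0},
  {"hand":50,"x":0,"y":0,"z":0,"roll":0},
  {"hand":50,"x":0,"y":0,"z":0,"roll":0},
  {"hand":50,"x":0,"y":0,"z":0,"roll":0},
  {"hand":50,"x":0,"y":0,"z":0,"roll":0},
], force=20)

```text
time: 11.05
position: [0.6267, -0.2039, 0.0718]
tool_rot: [0.173, 3.136, 0.0]
ft_force: [-1.3, 0.7, 3.2]
grip_width: 0.685
grip_force: 20.0
```

Call:
send_rows([
  {"hand":50,"x":0,"y":0,"z":30,"roll":0},
  {"hand":50,"x":0,"y":0,"z":40,"roll":0},
  {"hand":50,"x":-6,"y":20,"z":40,"roll":0},
  {"hand":50,"x":-12,"y":40,"z":28,"roll":0},
  {"hand":50,"x":-14,"y":46,"z":0,"roll":0},
  {"hand":50,"x":-14,"y":46,"z":0,"roll":0},
  {"hand":50,"x":-14,"y":46,"z":0,"roll":0},
  {"hand":50,"x":-14,"y":46,"z":0,"roll":0},
  {"hand":50,"x":-14,"y":46,"z":0,"roll":0},
  {"hand":50,"x":-1,"y":10,"z":0,"roll":0},
])

```text
time: 12.05
position: [0.535, 0.103, 0.2085]
tool_rot: [-0.159, -3.135, -0.005]
ft_force: [0.6, 0.5, -0.9]
grip_width: 0.683
grip_force: 20.0
```

Call:
send_rows([
  {"hand":50,"x":0,"y":0,"z":0,"roll":0},
  {"hand":50,"x":0,"y":0,"z":0,"roll":0},
])

```text
time: 12.25
position: [0.5377, 0.0943, 0.209]
tool_rot: [0.175, 3.136, -0.002]
ft_force: [-0.0, 0.0, -0.6]
grip_width: 0.68
grip_force: 20.0
```

Call:
send_rows([
  {"hand":50,"x":-0.5,"y":5,"z":0,"roll":0},
  {"hand":50,"x":0,"y":0,"z":-26,"roll":0},
  {"hand":50,"x":0,"y":0,"z":0,"roll":0},
  {"hand":50,"x":0,"y":0,"z":0,"roll":0},
])

```text
time: 12.65
position: [0.5369, 0.0995, 0.183]
tool_rot: [-0.177, -3.136, 0.002]
ft_force: [0.1, -0.7, 0.1]
grip_width: 0.683
grip_force: 20.0
```

```bash
python3 - <<'E'
from w import *
s=get_state();print(s['position'],s['time'])
im,c=snap('wrist','w8.png'); z=s['position'][2]-.0718+.014
from scipy.optimize import least_squares
for q in cont(im,(3,205,100),(20,255,255),(165,60,345,300),200):
    P=ray(c,q,z)[:,:2]*1000; rep('sp',c,q,z)
for roi in((150,80,230,260),(290,160,380,280)):
  for k in cont(im,(0,0,200),(180,50,255),roi,10): rep('white',c,k,.048)
cv2.imwrite('pics/w8c.png',im[60:360,100:420])
E
```

```text
[0.53689417 0.09954245 0.18295302] 12.65
sp px [256.5 235.6] xy [523.8 100.9] size [59.3 42. ] ang 83.6
white px [222.7 247.3] xy [566.6  71.2] size [15.6  2.4] ang 28.2
white px [217.1 203.5] xy [531.3  72. ] size [2.6 5.9] ang 56.7
white px [179.3 184.7] xy [513.8  47.2] size [9.4 9.8] ang 80.1
white px [324.1 227.2] xy [558.5 149.2] size [9.3 5.3] ang 78.5
white px [294.1 200.8] xy [535.2 128.4] size [12.1  3.4] ang 23.5
```

View pics/w8c.png

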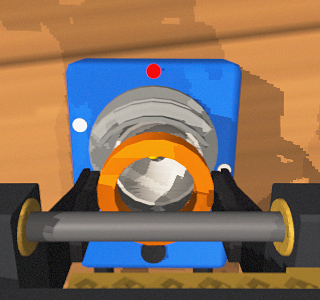

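The spacer is held level and sits over the mouth. In the earlier crop the hole sat slightly to +y of the floor dot, so I'll aim at y = 98.6.

Call:
send_rows([
  {"hand":50,"x":0,"y":-1,"z":0,"roll":0},
  {"hand":50,"x":0,"y":0,"z":-14,"roll":0},
  {"hand":50,"x":0,"y":0,"z":-10,"roll":0},
  {"hand":50,"x":0,"y":0,"z":-6,"roll":0},
  {"hand":50,"x":0,"y":0,"z":0,"roll":0},
  {"hand":50,"x":0,"y":0,"z":0,"roll":0},
])

```text
time: 13.3
position: [0.5368, 0.0999, 0.1529]
tool_rot: [-0.173, -3.136, 0.001]
ft_force: [-0.4, 0.8, -1.3]
grip_width: 0.68
grip_force: 20.0
```

Call:
send_rows([
  {"hand":50,"x":0,"y":-1.3,"z":-1.8,"roll":0},
  {"hand":50,"x":0,"y":0,"z":0,"roll":0},
  {"hand":50,"x":0,"y":0,"z":0,"roll":0},
])

```text
time: 13.6
position: [0.537, 0.0986, 0.1516]
tool_rot: [0.173, 3.136, 0.0]
ft_force: [0.8, -0.0, -0.0]
grip_width: 0.682
grip_force: 20.0
```

Call:
send_rows([
  {"hand":50,"x":0,"y":0,"z":-0.6,"roll":0},
  {"hand":50,"x":0,"y":0,"z":0,"roll":0},
  {"hand":72,"x":0,"y":0,"z":0,"roll":0},
  {"hand":72,"x":0,"y":0,"z":0,"roll":0},
  {"hand":72,"x":0,"y":0,"z":0,"roll":0},
  {"hand":72,"x":0,"y":0,"z":0,"roll":0},
  {"hand":75,"x":0,"y":0,"z":35,"roll":0},
  {"hand":75,"x":0,"y":0,"z":45,"roll":0},
  {"hand":87,"x":0,"y":0,"z":45,"roll":0},
  {"hand":87,"x":0,"y":0,"z":0,"roll":0},
])

```text
time: 14.6
position: [0.5401, 0.0988, 0.2824]
tool_rot: [0.173, 3.126, 0.008]
ft_force: [0.5, -0.4, 0.8]
grip_width: 0.952
grip_force: 0.0
```

Call:
send_rows([
  {"hand":87,"x":0,"y":0,"z":0,"roll":0},
])

```text
time: 14.7
position: [0.5374, 0.0987, 0.2768]
tool_rot: [0.173, 3.135, 0.002]
ft_force: [-0.5, -0.3, -0.7]
grip_width: 0.984
grip_force: 0.0
```

```bash
python3 - <<'E'
from w import *
print(get_state()['position'],get_state()['time'])
im,c=snap('wrist','w9.png')
for q in cont(im,(3,190,90),(20,255,255),(190,100,330,268),100):
    rep('sp',c,q,.093); print(cv2.minEnclosingCircle((ray(c,q,.093)[:,:2]*1000).astype(np.float32)))
for roi in((150,80,220,230),(290,160,380,230)):
  for k in cont(im,(0,0,200),(180,50,255),roi,10): rep('white',c,k,.048)
for q in cont(im,(0,150,100),(2,255,255),(150,40,400,280)): rep('red',c,q,.048)
E
```

```text
[0.53740552 0.09871384 0.27680949] 14.7
sp px [254.5 184.8] xy [534.7  99. ] size [58.6 60.3] ang 88.7
((534.8992309570312, 99.15604400634766), 30.59381866455078)
white px [215.8 159.9] xy [516.5  62.5] size [7.2 4.1] ang 43.8
white px [200.6 158.3] xy [513.6  47.3] size [8.9 9.2] ang 81.1
white px [305.3 191.9] xy [559.8 148.7] size [9.3 8.6] ang 83.6
red px [253.8 118.7] xy [481.4 104.3] size [7.7 7.5] ang 83.7
```

Spacer seated (60 mm circle at its 93 mm top plane, within about 2 mm of the axis). Next is the lens.

Call:
send_rows([
  {"hand":87,"x":-11,"y":-43,"z":0,"roll":0},
  {"hand":87,"x":-11,"y":-43,"z":0,"roll":0},
  {"hand":87,"x":-11,"y":-43,"z":-10,"roll":0},
  {"hand":87,"x":-11,"y":-43,"z":-20,"roll":0},
  {"hand":87,"x":-11,"y":-43,"z":-20,"roll":0},
  {"hand":87,"x":-12,"y":-41,"z":-30,"roll":0},
  {"hand":87,"x":0,"y":0,"z":-30,"roll":0},
  {"hand":87,"x":0,"y":0,"z":0,"roll":0},
  {"hand":87,"x":0,"y":0,"z":0,"roll":0},
])

```text
time: 15.65
position: [0.4697, -0.1549, 0.1661]
tool_rot: [-0.172, -3.134, 0.0]
ft_force: [0.7, -0.2, 0.6]
grip_width: 0.996
grip_force: 0.0
```

```bash
python3 - <<'E'
from w import *
print(get_state()['position'],get_state()['time'])
im,c=snap('wrist','w10.png')
for q in cont(im,(45,80,50),(85,255,255),(160,60,350,269),300):
    rep('lens',c,q,.012); print(cv2.minEnclosingCircle((ray(c,q,.012)[:,:2]*1000).astype(np.float32)))
E
```

```text
[ 0.46973887 -0.15492458  0.16612875] 15.65
lens px [251.4 198.9] xy [ 470.  -157.7] size [59.1 60.9] ang 59.8
((469.700439453125, -158.20663452148438), 30.832473754882812)
```

Call:
send_rows([
  {"hand":87,"x":0,"y":-3,"z":0,"roll":0},
  {"hand":87,"x":0,"y":0,"z":-35,"roll":0},
  {"hand":87,"x":0,"y":0,"z":-35,"roll":0},
  {"hand":87,"x":0,"y":0,"z":-18,"roll":0},
  {"hand":87,"x":0,"y":0,"z":0,"roll":0},
  {"hand":87,"x":0,"y":0,"z":0,"roll":0},
])

```text
time: 16.3
position: [0.4715, -0.1586, 0.0801]
tool_rot: [0.172, 3.135, -0.0]
ft_force: [0.7, -0.3, 1.0]
grip_width: 1.001
grip_force: 0.0
```

Call:
send_rows([
  {"hand":50,"x":-1.5,"y":0.5,"z":-7,"roll":0},
  {"hand":50,"x":0,"y":0,"z":0,"roll":0},
  {"hand":50,"x":0,"y":0,"z":0,"roll":0},
  {"hand":50,"x":0,"y":0,"z":0,"roll":0},
  {"hand":50,"x":0,"y":0,"z":0,"roll":0},
  {"hand":50,"x":0,"y":0,"z":0,"roll":0},
  {"hand":50,"x":0,"y":0,"z":0,"roll":0},
  {"hand":50,"x":0,"y":0,"z":0,"roll":0},
], force=20)

```text
time: 17.1
position: [0.4693, -0.1582, 0.0724]
tool_rot: [0.173, 3.136, 0.0]
ft_force: [-1.1, 2.1, 5.5]
grip_width: 0.681
grip_force: 20.0
```

Call:
send_rows([
  {"hand":50,"x":0,"y":0,"z":30,"roll":0},
  {"hand":50,"x":0,"y":0,"z":45,"roll":0},
  {"hand":50,"x":5,"y":20,"z":43,"roll":0},
  {"hand":50,"x":10,"y":40,"z":29,"roll":0},
  {"hand":50,"x":12,"y":46,"z":0,"roll":0},
  {"hand":50,"x":12,"y":46,"z":0,"roll":0},
  {"hand":50,"x":12,"y":46,"z":0,"roll":0},
  {"hand":50,"x":12,"y":46,"z":0,"roll":0},
  {"hand":50,"x":4,"y":12,"z":0,"roll":0},
  {"hand":50,"x":0,"y":0,"z":0,"roll":0},
])

```text
time: 18.1
position: [0.5356, 0.1001, 0.2178]
tool_rot: [-0.165, -3.136, 0.002]
ft_force: [-0.2, -0.2, -1.8]
grip_width: 0.685
grip_force: 20.0
```

Call:
send_rows([
  {"hand":50,"x":0,"y":0,"z":0,"roll":0},
  {"hand":50,"x":0,"y":0,"z":0,"roll":0},
])

```text
time: 18.3
position: [0.5356, 0.0949, 0.2186]
tool_rot: [-0.179, -3.136, 0.001]
ft_force: [1.0, 0.2, -0.8]
grip_width: 0.681
grip_force: 20.0
```

Underside is at 146 mm. I'll lower to just inside the mouth (TCP about 175), centring at (537.3, 98.6).

Call:
send_rows([
  {"hand":50,"x":1.5,"y":3,"z":-20,"roll":0},
  {"hand":50,"x":0,"y":0,"z":-20,"roll":0},
  {"hand":50,"x":0,"y":0,"z":0,"roll":0},
  {"hand":50,"x":0,"y":0,"z":0,"roll":0},
])

```text
time: 18.7
position: [0.5373, 0.099, 0.1791]
tool_rot: [-0.177, -3.136, 0.001]
ft_force: [0.3, 0.6, -0.3]
grip_width: 0.681
grip_force: 20.0
```

Call:
send_rows([
  {"hand":50,"x":0,"y":-1,"z":-8,"roll":0},
  {"hand":50,"x":0,"y":0,"z":-4,"roll":0},
  {"hand":50,"x":0,"y":0,"z":0,"roll":0},
  {"hand":50,"x":0,"y":0,"z":0,"roll":0},
])

```text
time: 19.1
position: [0.5374, 0.0995, 0.1669]
tool_rot: [0.173, 3.137, 0.0]
ft_force: [-0.3, -0.4, -2.0]
grip_width: 0.684
grip_force: 20.0
```

Call:
send_rows([
  {"hand":50,"x":0,"y":-1,"z":-1.2,"roll":0},
  {"hand":50,"x":0,"y":0,"z":0,"roll":0},
  {"hand":72,"x":0,"y":0,"z":0,"roll":0},
  {"hand":72,"x":0,"y":0,"z":0,"roll":0},
  {"hand":72,"x":0,"y":0,"z":0,"roll":0},
  {"hand":72,"x":0,"y":0,"z":0,"roll":0},
  {"hand":75,"x":0,"y":0,"z":35,"roll":0},
  {"hand":75,"x":0,"y":0,"z":40,"roll":0},
  {"hand":87,"x":0,"y":0,"z":40,"roll":0},
  {"hand":87,"x":0,"y":0,"z":0,"roll":0},
])

```text
time: 20.1
position: [0.5402, 0.0987, 0.2865]
tool_rot: [0.173, 3.127, 0.007]
ft_force: [0.7, -1.0, -0.6]
grip_width: 0.955
grip_force: 0.0
```

Call:
send_rows([
  {"hand":87,"x":0,"y":0,"z":0,"roll":0},
])

```text
time: 20.2
position: [0.5378, 0.0986, 0.2815]
tool_rot: [0.173, 3.135, 0.002]
ft_force: [0.1, 0.3, -0.6]
grip_width: 0.983
grip_force: 0.0
```

```bash
python3 - <<'E'
from w import *
print(get_state()['position'],get_state()['time'])
im,c=snap('wrist','w11.png')
for q in cont(im,(45,80,50),(85,255,255),(160,60,350,269),300):
    rep('lens',c,q,.105); print(cv2.minEnclosingCircle((ray(c,q,.105)[:,:2]*1000).astype(np.float32)))
for roi in((150,80,215,230),(290,160,380,230)):
  for k in cont(im,(0,0,200),(180,50,255),roi,10): rep('white',c,k,.048)
for q in cont(im,(0,150,100),(2,255,255),(150,40,400,280)): rep('red',c,q,.048)
E
```

```text
[0.53778886 0.09864705 0.28151349] 20.2
lens px [254.3 189.5] xy [537.7  98.9] size [59.  60.8] ang 60.3
((537.3740844726562, 98.33599090576172), 30.788379669189453)
white px [201.3 156.8] xy [512.8  47.1] size [10.1  9.1] ang 83.7
white px [304.7 190.5] xy [559.9 148.8] size [8.3 9.8] ang 86.0
red px [254. 118.] xy [481.1 104.3] size [7.8 7.6] ang 83.7
```

Lens seated and centred. Now over to the guard ring, turning the fingers across its bar (+30.7°).

Call:
send_rows([
  {"hand":60,"x":3,"y":32,"z":0,"roll":5.2},
  {"hand":60,"x":3,"y":32,"z":0,"roll":5.2},
  {"hand":60,"x":3,"y":32,"z":0,"roll":5.2},
  {"hand":60,"x":3,"y":33,"z":-10,"roll":5.1},
  {"hand":60,"x":3,"y":33,"z":-10,"roll":5},
  {"hand":60,"x":4,"y":33,"z":-10,"roll":5},
  {"hand":60,"x":0,"y":0,"z":0,"roll":0},
  {"hand":60,"x":0,"y":0,"z":0,"roll":0},
  {"hand":60,"x":0,"y":0,"z":0,"roll":0},
])

```text
time: 21.15
position: [0.5565, 0.2917, 0.2498]
tool_rot: [0.659, -3.07, 0.002]
ft_force: [-0.6, -0.1, 0.6]
grip_width: 0.692
grip_force: 0.0
```

```bash
python3 - <<'E'
from w import *
s=get_state();print(s['position'],s['time'],s['joint_positions'].round(2)); v=s['tool_rot']; print('fing',(2*np.degrees(np.arctan2(v[1],v[0]))-90)%180)
im,c=snap('wrist','w12.png')
for q in cont(im,(22,130,110),(34,255,255),(120,60,400,290),150):
    rep('bar',c,q,.051)
for q in cont(im,(0,0,0),(180,255,75),(160,80,350,268),300): rep('bez',c,q,.027)
E
```

```text
[0.5565073  0.29170243 0.24978689] 21.15 [-0.91  0.32  0.47  1.58 -0.15  1.28  1.58]
fing 114.23962704225477
bar px [257.5 189.6] xy [559.5 295.3] size [92.3 12.5] ang 24.0
bar px [353.8  75. ] xy [435.2 327.2] size [11.  48.2] ang 61.8
bez px [326.4 251.6] xy [593.3 395.6] size [44.1 42.1] ang 24.4
bez px [183.1 247.9] xy [653.8 246.6] size [56.4 43.3] ang 24.1
bez px [257.6 178.6] xy [558.8 295. ] size [101.6 100.8] ang 24.3
bez px [334.   93.2] xy [455.7 324.4] size [27.3 32.3] ang 24.1
```

The bar is at about (559, 295), 24°. Joint 7 (1.58) would get near its limit at the white dots, so I'll make a half turn first.

Call:
send_rows([
  {"hand":60,"x":0,"y":0,"z":0,"roll":-8.57},
  {"hand":60,"x":0,"y":0,"z":0,"roll":-8.57},
  {"hand":60,"x":0,"y":0,"z":0,"roll":-8.57},
  {"hand":60,"x":0,"y":0,"z":0,"roll":-8.57},
  {"hand":60,"x":0,"y":0,"z":0,"roll":-8.57},
  {"hand":60,"x":0,"y":0,"z":0,"roll":-8.57},
  {"hand":60,"x":0,"y":0,"z":0,"roll":-8.57},
  {"hand":60,"x":0,"y":0,"z":0,"roll":-8.57},
  {"hand":60,"x":0,"y":0,"z":0,"roll":-8.57},
  {"hand":60,"x":0,"y":0,"z":0,"roll":-8.57},
])

```text
time: 22.2
position: [0.5568, 0.2919, 0.2512]
tool_rot: [1.614, 2.695, 0.001]
ft_force: [0.0, 0.7, -0.7]
grip_width: 0.688
grip_force: 0.0
```

Call:
send_rows([
  {"hand":60,"x":0,"y":0,"z":0,"roll":-8.57},
  {"hand":60,"x":0,"y":0,"z":0,"roll":-8.57},
  {"hand":60,"x":0,"y":0,"z":0,"roll":-8.57},
  {"hand":60,"x":0,"y":0,"z":0,"roll":-8.57},
  {"hand":60,"x":0,"y":0,"z":0,"roll":-8.57},
  {"hand":60,"x":0,"y":0,"z":0,"roll":-8.57},
  {"hand":60,"x":0,"y":0,"z":0,"roll":-8.57},
  {"hand":60,"x":0,"y":0,"z":0,"roll":-8.57},
  {"hand":60,"x":0,"y":0,"z":0,"roll":-8.57},
  {"hand":60,"x":0,"y":0,"z":0,"roll":-8.57},
])

```text
time: 23.2
position: [0.5567, 0.292, 0.2512]
tool_rot: [-3.015, -0.878, -0.001]
ft_force: [-0.0, 0.3, -0.3]
grip_width: 0.689
grip_force: 0.0
```

Call:
send_rows([
  {"hand":60,"x":0,"y":0,"z":0,"roll":-8.57},
  {"hand":60,"x":0,"y":0,"z":0,"roll":0},
  {"hand":60,"x":0,"y":0,"z":0,"roll":0},
])

```text
time: 23.5
position: [0.5566, 0.2927, 0.2509]
tool_rot: [-3.07, -0.667, -0.0]
ft_force: [0.1, -0.4, 0.3]
grip_width: 0.69
grip_force: 0.0
```

```bash
cat > b.py <<'E'
from w import *
s=get_state();print(s['position'],s['time'],s['joint_positions'].round(2)); v=s['tool_rot']; print('fing',(2*np.degrees(np.arctan2(v[1],v[0]))-90)%180,s['tool_rot'])
im,c=snap('wrist','w%d.png'%int(s['time']*100))
for q in cont(im,(22,130,110),(34,255,255),(120,60,400,290),150):
    rep('bar',c,q,.051)
for q in cont(im,(0,0,0),(180,255,75),(160,80,350,268),900): rep('bez',c,q,.027)
E
python3 b.py
```

```text
[0.55655188 0.29266554 0.25087628] 23.5 [-1.3   0.44  1.01  1.59 -0.38  1.32 -1.37]
fing 114.52651311264827 [-3.06967322e+00 -6.67235141e-01 -3.50980136e-04]
bar px [253.8 178.5] xy [561.9 296.4] size [90.8 12.6] ang 24.1
bez px [326.6 251.4] xy [521.  188.3] size [45.4 42.3] ang 24.6
bez px [181.  249.3] xy [455.4 331.8] size [45.4 50.2] ang 24.5
bez px [253.9 168. ] xy [562.7 297.2] size [101.  100.2] ang 24.6
```

The views before and after the half turn average to (560.5, 296.0) for the guard ring, which also exposes the camera's offset in the tool frame. Grasping the bar there.

Call:
send_rows([
  {"hand":45,"x":4,"y":3.3,"z":-30,"roll":0},
  {"hand":45,"x":0,"y":0,"z":-40,"roll":0},
  {"hand":45,"x":0,"y":0,"z":-35,"roll":0},
  {"hand":45,"x":0,"y":0,"z":-25,"roll":0},
  {"hand":45,"x":0,"y":0,"z":0,"roll":0},
  {"hand":45,"x":0,"y":0,"z":0,"roll":0},
])

```text
time: 24.15
position: [0.5607, 0.2966, 0.1212]
tool_rot: [3.07, 0.665, 0.0]
ft_force: [-0.0, 0.5, 0.4]
grip_width: 0.516
grip_force: 0.0
```

Call:
send_rows([
  {"hand":35,"x":0,"y":-0.5,"z":-14,"roll":0},
  {"hand":35,"x":0,"y":0,"z":-5,"roll":0},
  {"hand":5,"x":0,"y":0,"z":0,"roll":0},
  {"hand":5,"x":0,"y":0,"z":0,"roll":0},
  {"hand":5,"x":0,"y":0,"z":0,"roll":0},
  {"hand":5,"x":0,"y":0,"z":0,"roll":0},
  {"hand":5,"x":0,"y":0,"z":0,"roll":0},
  {"hand":5,"x":0,"y":0,"z":0,"roll":0},
], force=55)

```text
time: 24.95
position: [0.5606, 0.2964, 0.102]
tool_rot: [-3.07, -0.664, -0.001]
ft_force: [0.0, -0.3, 3.7]
grip_width: 0.127
grip_force: 55.0
```

Call:
send_rows([
  {"hand":5,"x":0,"y":0,"z":30,"roll":0},
  {"hand":5,"x":0,"y":0,"z":45,"roll":0},
  {"hand":5,"x":0,"y":0,"z":45,"roll":0},
  {"hand":5,"x":-3,"y":-28,"z":25,"roll":6},
  {"hand":5,"x":-3,"y":-28,"z":5,"roll":6},
  {"hand":5,"x":-3,"y":-28,"z":0,"roll":6},
  {"hand":5,"x":-3,"y":-28,"z":0,"roll":6},
  {"hand":5,"x":-3,"y":-28,"z":0,"roll":6},
  {"hand":5,"x":0,"y":0,"z":0,"roll":0},
  {"hand":5,"x":0,"y":0,"z":0,"roll":0},
])

```text
time: 25.95
position: [0.5452, 0.1558, 0.2516]
tool_rot: [-2.795, -1.432, -0.0]
ft_force: [0.4, 0.2, -1.0]
grip_width: 0.13
grip_force: 55.0
```

```bash
cat > d.py <<'E'
from w import *
s=get_state();print(s['position'].round(4),s['time'],s['joint_positions'].round(2)); v=s['tool_rot']; print('fing',(2*np.degrees(np.arctan2(v[1],v[0]))-90)%180,s['tool_rot'],s['ft_force'].round(1))
im,c=snap('wrist','w%d.png'%int(s['time']*100))
zb=s['position'][2]-.051
for q in cont(im,(22,130,110),(34,255,255),(100,60,450,380),100): rep('bar',c,q,zb)
F=(0,0,512,300)
for q in cont(im,(0,150,100),(4,255,255),F,12)+cont(im,(174,150,100),(180,255,255),F,12): rep('red',c,q,.048)
for q in cont(im,(0,0,200),(180,50,255),F,12): rep('white',c,q,.048)
for q in cont(im,(45,80,50),(85,255,255),F,200): rep('lens',c,q,.105)
p=proj(c,[[.513,.047,.048],[.561,.149,.048],[.482,.104,.048],[.594,.092,.048]]);print(p.round())
E
python3 d.py
```

```text
[0.5452 0.1558 0.2516] 25.95 [-1.18  0.25  1.    1.75 -0.22  1.27 -0.76]
fing 144.26916079344733 [-2.79463519e+00 -1.43221610e+00 -4.98220127e-04] [ 0.4  0.2 -1. ]
bar px [431.6 325.7] xy [599.   73.5] size [10.2 20.5] ang 77.9
bar px [254.9 317.3] xy [527.2 130.9] size [19.4 11.8] ang 54.8
bar px [255.  217.7] xy [558.7 174.2] size [53.7 12.2] ang 54.5
bar px [196.7  95.4] xy [571.5 233.4] size [37.1  3.4] ang 89.3
bar px [176.6 104.3] xy [562.7 234.1] size [45.6 13.1] ang 88.5
red px [510.1 214.8] xy [724.4 -11.4] size [16.6  2.8] ang 66.6
red px [255.1 184.8] xy [544.2 154.5] size [14.6  3.8] ang 54.3
red px [500.6  65.7] xy [771.8 119.2] size [20.3 18.9] ang 65.2
white px [239.4 226.7] xy [507.8 129.8] size [5.3 4.9] ang 53.6
white px [440.5  75.2] xy [728.8 140.9] size [ 5.8 90.5] ang 61.9
[[291. 285.]
 [273. 180.]
 [234. 260.]
 [335. 207.]]
```

```bash
python3 - <<'E'
from w import *
im=cv2.imread('pics/w2595.png'); c=get_calibration('wrist'); s=get_state(); hsv=cv2.cvtColor(im,cv2.COLOR_BGR2HSV)
p=s['position']; u=np.array([np.cos(np.radians(54.3)),np.sin(np.radians(54.3))])
prev=None
for v in range(60,384):
    h,S,V=hsv[v,250:261].mean(0); k='dark' if V<75 else 'yel' if 20<h<36 and S>130 else 'blue' if 100<h<135 and S>110 else 'grn' if 40<h<90 and S>60 else 'grey' if S<60 else 'or'
    if k!=prev:
        r=[round(float((ray(c,[[255,v]],z)[0,:2]-p[:2])@u*1000),1) for z in (p[2]-.051,p[2]-.061,p[2]-.075)]
        print(v,k,[int(h),int(S),int(V)],'along at bartop/barbot/ring',r); prev=k
E
```

```text
60 or [19, 139, 246] along at bartop/barbot/ring [92.7, 93.7, 95.1]
62 yel [20, 138, 246] along at bartop/barbot/ring [92.0, 92.9, 94.2]
64 or [20, 140, 246] along at bartop/barbot/ring [91.2, 92.1, 93.3]
65 yel [20, 139, 246] along at bartop/barbot/ring [90.8, 91.7, 92.8]
68 or [19, 140, 244] along at bartop/barbot/ring [89.7, 90.4, 91.5]
145 grn [68, 67, 77] along at bartop/barbot/ring [58.1, 56.6, 54.6]
146 dark [62, 71, 74] along at bartop/barbot/ring [57.6, 56.2, 54.1]
164 yel [23, 196, 123] along at bartop/barbot/ring [49.6, 47.6, 44.7]
177 or [15, 244, 242] along at bartop/barbot/ring [43.6, 41.2, 37.8]
178 grn [73, 249, 247] along at bartop/barbot/ring [43.1, 40.7, 37.2]
193 blue [106, 250, 247] along at bartop/barbot/ring [36.1, 33.1, 29.0]
194 yel [20, 245, 247] along at bartop/barbot/ring [35.6, 32.6, 28.4]
272 grey [126, 26, 79] along at bartop/barbot/ring [-4.6, -10.4, -18.5]
301 yel [23, 204, 225] along at bartop/barbot/ring [-21.1, -28.0, -37.7]
329 or [14, 245, 248] along at bartop/barbot/ring [-37.9, -46.0, -57.4]
334 yel [20, 172, 153] along at bartop/barbot/ring [-41.0, -49.3, -61.0]
335 or [19, 176, 158] along at bartop/barbot/ring [-41.7, -50.0, -61.7]
347 yel [20, 165, 133] along at bartop/barbot/ring [-49.2, -58.1, -70.6]
348 or [18, 107, 85] along at bartop/barbot/ring [-49.9, -58.8, -71.3]
349 dark [117, 31, 51] along at bartop/barbot/ring [-50.5, -59.5, -72.1]
```

Careful profiling shows the bar is centred within about 1 mm in the hand; the earlier offset came from the bar's end face. Target TCP is (538.0, 98.7) with 11.3° more turn.

Call:
send_rows([
  {"hand":5,"x":-2.4,"y":-19,"z":0,"roll":3.8},
  {"hand":5,"x":-2.4,"y":-19,"z":0,"roll":3.8},
  {"hand":5,"x":-2.4,"y":-19,"z":0,"roll":3.7},
  {"hand":5,"x":0,"y":0,"z":0,"roll":0},
  {"hand":5,"x":0,"y":0,"z":0,"roll":0},
  {"hand":5,"x":0,"y":0,"z":0,"roll":0},
])

```text
time: 26.6
position: [0.5382, 0.1014, 0.2514]
tool_rot: [-2.638, -1.706, -0.0]
ft_force: [-0.5, -0.2, -1.3]
grip_width: 0.132
grip_force: 55.0
```

```bash
python3 d.py
```

```text
[0.5382 0.1014 0.2514] 26.6 [-1.13  0.19  1.    1.79 -0.16  1.25 -0.51]
fing 155.79533907588973 [-2.63772090e+00 -1.70626599e+00 -4.45032979e-05] [-0.5 -0.2 -1.3]
bar px [255.  317.4] xy [525.6  73.2] size [19.4 11.8] ang 66.3
bar px [255.2 217.6] xy [547.7 122. ] size [53.6 12.1] ang 65.8
bar px [195.8  69.3] xy [553.2 193.2] size [8.4 6. ] ang 88.4
bar px [181.3  76.4] xy [546.6 191.9] size [16.4  5.6] ang 88.2
red px [496.8 259. ] xy [726.  -67.2] size [28.7 30.8] ang 66.1
red px [498.4 219.7] xy [733.2 -29.5] size [46.6 29.7] ang 78.2
red px [254.9 185.9] xy [537.6  99.6] size [14.6  5.6] ang 65.6
red px [501.6  61.8] xy [770.  113.3] size [20.2 20.1] ang 65.4
white px [221.2 237.9] xy [486.3  64.6] size [9.7 5.9] ang 64.0
white px [255.3 127.7] xy [559.7 148.2] size [ 9.4 10. ] ang 21.1
white px [442.5  57.4] xy [726.6 136.5] size [ 5.7 90.6] ang 62.7
lens px [275.6 222.1] xy [548.8  80.4] size [17.6 15.8] ang 65.8
lens px [235.2 221.6] xy [516.3  95.1] size [17.6 14.9] ang 65.2
[[254. 242.]
 [256. 126.]
 [200. 205.]
 [314. 169.]]
```

The white dot lies exactly on the bar's column (255,128), so the bar points at it. Final centring to (537.3, 98.1), then lowering.

Call:
send_rows([
  {"hand":5,"x":-0.9,"y":-3.3,"z":0,"roll":0},
  {"hand":5,"x":0,"y":0,"z":-20,"roll":0},
  {"hand":5,"x":0,"y":0,"z":-20,"roll":0},
  {"hand":5,"x":0,"y":0,"z":0,"roll":0},
  {"hand":5,"x":0,"y":0,"z":0,"roll":0},
])

```text
time: 27.15
position: [0.5372, 0.0961, 0.2117]
tool_rot: [2.639, 1.704, -0.001]
ft_force: [0.3, 0.2, -1.3]
grip_width: 0.126
grip_force: 55.0
```

Call:
send_rows([
  {"hand":5,"x":0.1,"y":1.7,"z":0,"roll":0},
  {"hand":5,"x":0,"y":0,"z":-6,"roll":0},
  {"hand":5,"x":0,"y":0,"z":-4,"roll":0},
  {"hand":5,"x":0,"y":0,"z":-3,"roll":0},
  {"hand":5,"x":0,"y":0,"z":0,"roll":0},
  {"hand":5,"x":0,"y":0,"z":0,"roll":0},
])

```text
time: 27.75
position: [0.5373, 0.0976, 0.1985]
tool_rot: [2.639, 1.704, -0.0]
ft_force: [0.4, 0.8, -1.4]
grip_width: 0.133
grip_force: 55.0
```

Call:
send_rows([
  {"hand":5,"x":0,"y":0,"z":-3,"roll":0},
  {"hand":5,"x":0,"y":0,"z":-3,"roll":0},
  {"hand":5,"x":0,"y":0,"z":-2,"roll":0},
  {"hand":5,"x":0,"y":0,"z":0,"roll":0},
  {"hand":5,"x":0,"y":0,"z":0,"roll":0},
])

```text
time: 28.25
position: [0.5373, 0.0977, 0.1905]
tool_rot: [2.639, 1.704, -0.0]
ft_force: [0.4, 0.1, -0.4]
grip_width: 0.128
grip_force: 55.0
```

Call:
send_rows([
  {"hand":5,"x":0,"y":0,"z":-1,"roll":0},
  {"hand":5,"x":0,"y":0,"z":0,"roll":0},
  {"hand":5,"x":0,"y":0,"z":0,"roll":0},
], force=60)

```text
time: 28.55
position: [0.5375, 0.0978, 0.1898]
tool_rot: [2.639, 1.704, 0.001]
ft_force: [0.1, 0.5, 0.0]
grip_width: 0.127
grip_force: 60.0
```

Call:
send_rows([
  {"hand":5,"x":0,"y":0,"z":0,"roll":-4},
  {"hand":5,"x":0,"y":0,"z":-0.2,"roll":-5},
  {"hand":5,"x":0,"y":0,"z":-0.2,"roll":-5},
  {"hand":5,"x":0,"y":0,"z":-0.2,"roll":-6},
  {"hand":5,"x":0,"y":0,"z":0,"roll":0},
])

```text
time: 29.05
position: [0.5372, 0.0977, 0.1888]
tool_rot: [2.895, 1.22, -0.001]
ft_force: [1.0, -0.4, 0.1]
grip_width: 0.126
grip_force: 60.0
```

```bash
cat > s.py <<'E'
from bench import *; import numpy as np
s=get_state(); v=s['tool_rot']; print(s['time'],s['position'].round(4),'bar',((2*np.degrees(np.arctan2(v[1],v[0])))%180).round(1),'F',s['ft_force'].round(1),'T',s['torque'].round(2),'j',s['joint_positions'].round(2))
E
python3 s.py
```

```text
29.05 [0.5372 0.0977 0.1888] bar 45.7 F [ 1.  -0.4  0.1] T [-0.11  0.09 -0.03] j [-1.13  0.28  1.04  1.87 -0.27  1.14 -0.77]
```

Call:
send_rows([
  {"hand":5,"x":0,"y":0,"z":-0.2,"roll":-5},
  {"hand":5,"x":0,"y":0,"z":-0.2,"roll":-5},
  {"hand":5,"x":0,"y":0,"z":-0.2,"roll":-5},
  {"hand":5,"x":0,"y":0,"z":-0.2,"roll":-5},
  {"hand":5,"x":0,"y":0,"z":-0.2,"roll":-5},
  {"hand":5,"x":0,"y":0,"z":-0.2,"roll":-5},
  {"hand":5,"x":0,"y":0,"z":0,"roll":0},
  {"hand":5,"x":0,"y":0,"z":0,"roll":0},
])

```text
time: 29.85
position: [0.5373, 0.0978, 0.1877]
tool_rot: [3.111, 0.435, -0.0]
ft_force: [-0.7, -0.3, -1.6]
grip_width: 0.125
grip_force: 60.0
```

```bash
python3 s.py
```

```text
29.85 [0.5373 0.0978 0.1877] bar 15.9 F [-0.7 -0.3 -1.6] T [-0.04  0.19  0.05] j [-1.2   0.33  1.14  1.87 -0.33  1.15 -1.24]
```

It screws in freely, but joint 3 (1.14) is creeping toward its limit of 1.24. The ring stays where it is left, so I'll regrasp with a half turn.

Call:
send_rows([
  {"hand":35,"x":0,"y":0,"z":0,"roll":0},
  {"hand":35,"x":0,"y":0,"z":0,"roll":0},
  {"hand":35,"x":0,"y":0,"z":0,"roll":0},
  {"hand":35,"x":0,"y":0,"z":0,"roll":0},
  {"hand":35,"x":0,"y":0,"z":20,"roll":0},
  {"hand":35,"x":0,"y":0,"z":25,"roll":0},
  {"hand":35,"x":0,"y":0,"z":0,"roll":8.5},
  {"hand":35,"x":0,"y":0,"z":0,"roll":8.5},
  {"hand":35,"x":0,"y":0,"z":0,"roll":8.5},
  {"hand":35,"x":0,"y":0,"z":0,"roll":8.5},
])

```text
time: 30.85
position: [0.5374, 0.0977, 0.2329]
tool_rot: [-2.846, -1.33, -0.0]
ft_force: [0.2, 0.3, 0.2]
grip_width: 0.402
grip_force: 0.0
```

Call:
send_rows([
  {"hand":35,"x":0,"y":0,"z":0,"roll":8.5},
  {"hand":35,"x":0,"y":0,"z":0,"roll":8.5},
  {"hand":35,"x":0,"y":0,"z":0,"roll":8.5},
  {"hand":35,"x":0,"y":0,"z":0,"roll":8.5},
  {"hand":35,"x":0,"y":0,"z":0,"roll":8.5},
  {"hand":35,"x":0,"y":0,"z":0,"roll":8.5},
  {"hand":35,"x":0,"y":0,"z":0,"roll":8.5},
  {"hand":35,"x":0,"y":0,"z":0,"roll":8.5},
  {"hand":35,"x":0,"y":0,"z":0,"roll":8.5},
  {"hand":35,"x":0,"y":0,"z":0,"roll":8.5},
])

```text
time: 31.85
position: [0.5374, 0.0976, 0.2329]
tool_rot: [1.2, 2.903, 0.0]
ft_force: [-0.1, 0.0, -0.8]
grip_width: 0.404
grip_force: 0.0
```

Call:
send_rows([
  {"hand":35,"x":0,"y":0,"z":0,"roll":8.5},
  {"hand":35,"x":0,"y":0,"z":0,"roll":8.5},
  {"hand":35,"x":0,"y":0,"z":0,"roll":8.5},
  {"hand":35,"x":0,"y":0,"z":0,"roll":8.5},
  {"hand":35,"x":0,"y":0,"z":0,"roll":8.5},
  {"hand":35,"x":0,"y":0,"z":0,"roll":8.5},
  {"hand":35,"x":0,"y":0,"z":0,"roll":8.5},
  {"hand":35,"x":0,"y":0,"z":0,"roll":1.5},
  {"hand":35,"x":0,"y":0,"z":0,"roll":0},
  {"hand":35,"x":0,"y":0,"z":0,"roll":0},
])

```text
time: 32.85
position: [0.5374, 0.0977, 0.2328]
tool_rot: [-0.426, 3.113, 0.0]
ft_force: [-0.2, -0.5, -0.2]
grip_width: 0.4
grip_force: 0.0
```

```bash
python3 s.py; python3 d.py | grep -E "bar|white|fing"
```

```text
32.85 [0.5374 0.0977 0.2328] bar 15.6 F [-0.2 -0.5 -0.2] T [-0.01  0.05  0.  ] j [-0.88  0.16  0.72  1.81 -0.11  1.21  1.71]
fing 105.56926146046584 [-4.25515992e-01  3.11255174e+00  1.46232342e-04] [-0.2 -0.5 -0.2]
bar px [255.3 209.9] xy [512.6  90.5] size [60.4  9.4] ang 16.1
white px [205.4 147.2] xy [513.9  47.3] size [9.5 9.3] ang 13.3
```

Call:
send_rows([
  {"hand":35,"x":0,"y":0,"z":-25,"roll":0},
  {"hand":35,"x":0,"y":0,"z":-19,"roll":0},
  {"hand":5,"x":0,"y":0,"z":0,"roll":0},
  {"hand":5,"x":0,"y":0,"z":0,"roll":0},
  {"hand":5,"x":0,"y":0,"z":0,"roll":0},
  {"hand":5,"x":0,"y":0,"z":0,"roll":0},
  {"hand":5,"x":0,"y":0,"z":0,"roll":0},
  {"hand":5,"x":0,"y":0,"z":0,"roll":0},
], force=60)

```text
time: 33.7
position: [0.538, 0.098, 0.1899]
tool_rot: [-0.429, 3.11, 0.001]
ft_force: [-0.8, 1.1, 4.6]
grip_width: 0.126
grip_force: 60.0
```

```bash
python3 s.py
```

```text
33.7 [0.538  0.098  0.1899] bar 15.7 F [-0.8  1.1  4.6] T [0.08 0.09 0.03] j [-0.86  0.21  0.71  1.86 -0.15  1.13  1.75]
```

Turning the remaining 22°, in two stages.

Call:
send_rows([
  {"hand":5,"x":0,"y":0,"z":-0.2,"roll":-4},
  {"hand":5,"x":0,"y":0,"z":-0.2,"roll":-4},
  {"hand":5,"x":0,"y":0,"z":-0.1,"roll":-4},
  {"hand":5,"x":0,"y":0,"z":0,"roll":0},
  {"hand":5,"x":0,"y":0,"z":0,"roll":0},
])

```text
time: 34.2
position: [0.5384, 0.0979, 0.1899]
tool_rot: [-0.101, 3.137, 0.002]
ft_force: [-1.2, 0.1, 6.8]
grip_width: 0.126
grip_force: 60.0
```

```bash
python3 s.py
```

```text
34.2 [0.5384 0.0979 0.1899] bar 3.7 F [-1.2  0.1  6.8] T [ 0.05  0.19 -0.03] j [-0.89  0.21  0.74  1.86 -0.16  1.13  1.55]
```

Call:
send_rows([
  {"hand":5,"x":0,"y":0,"z":-0.2,"roll":-3},
  {"hand":5,"x":0,"y":0,"z":-0.1,"roll":-3},
  {"hand":5,"x":0,"y":0,"z":0,"roll":-3},
  {"hand":5,"x":0,"y":0,"z":0,"roll":-2},
  {"hand":5,"x":0,"y":0,"z":0,"roll":0},
  {"hand":5,"x":0,"y":0,"z":0,"roll":0},
])

```text
time: 34.8
position: [0.5382, 0.0975, 0.1898]
tool_rot: [0.197, 3.133, 0.0]
ft_force: [-2.2, -1.4, 10.8]
grip_width: 0.134
grip_force: 60.4
```

```bash
python3 s.py
```

```text
34.8 [0.5382 0.0975 0.1898] bar 172.8 F [-2.2 -1.4 10.8] T [-0.36  0.47  0.49] j [-0.91  0.22  0.77  1.86 -0.16  1.13  1.36]
```

Call:
send_rows([
  {"hand":5,"x":0,"y":0,"z":0,"roll":-2},
  {"hand":5,"x":0,"y":0,"z":0,"roll":-2},
  {"hand":5,"x":0,"y":0,"z":0,"roll":0},
  {"hand":5,"x":0,"y":0,"z":0,"roll":0},
])

```text
time: 35.2
position: [0.5381, 0.0974, 0.1898]
tool_rot: [0.305, 3.125, -0.0]
ft_force: [-2.9, -2.4, 10.7]
grip_width: 0.13
grip_force: 61.1
```

```bash
python3 s.py
```

```text
35.2 [0.5381 0.0974 0.1898] bar 168.8 F [-2.9 -2.4 10.7] T [-0.38  0.51  0.84] j [-0.92  0.22  0.78  1.86 -0.17  1.13  1.29]
```

Torque shows it is tight. I'll let go, rise and check.

Call:
send_rows([
  {"hand":35,"x":0,"y":0,"z":0,"roll":0},
  {"hand":35,"x":0,"y":0,"z":0,"roll":0},
  {"hand":35,"x":0,"y":0,"z":0,"roll":0},
  {"hand":35,"x":0,"y":0,"z":0,"roll":0},
  {"hand":35,"x":0,"y":0,"z":25,"roll":0},
  {"hand":35,"x":0,"y":0,"z":40,"roll":0},
  {"hand":35,"x":0,"y":0,"z":35,"roll":4},
  {"hand":35,"x":0,"y":0,"z":0,"roll":0},
  {"hand":35,"x":0,"y":0,"z":0,"roll":0},
])

```text
time: 36.1
position: [0.5375, 0.0978, 0.2883]
tool_rot: [0.2, 3.134, 0.002]
ft_force: [-0.1, -0.8, 0.0]
grip_width: 0.406
grip_force: 0.0
```

```bash
python3 s.py; python3 - <<'E'
from w import *
im,c=snap('wrist','wf.png')
for z in(.136,):
  for q in cont(im,(22,130,110),(34,255,255),(120,60,400,290),150): rep('bar',c,q,z)
for q in cont(im,(0,0,0),(180,255,75),(160,80,350,268),900): rep('bez',c,q,.110)
for q in cont(im,(0,150,100),(3,255,255),(150,40,400,260),10)+cont(im,(174,150,100),(180,255,255),(150,40,400,260),10): rep('red',c,q,.048)
for q in cont(im,(0,0,200),(180,50,255),(150,60,400,260),12): rep('white',c,q,.048)
E
```

```text
36.1 [0.5375 0.0978 0.2883] bar 172.7 F [-0.1 -0.8  0. ] T [ 0.03  0.04 -0.  ] j [-0.95  0.12  0.78  1.74 -0.08  1.32  1.29]
bar px [254.1 196.7] xy [535.3  97.5] size [12.6 91.9] ang 81.9
bez px [254.9 205. ] xy [547.5  96.3] size [134.3 127.7] ang 82.6
red px [253.9 118.3] xy [481.6 104.3] size [7.6 7.7] ang 36.8
white px [201.1 156. ] xy [511.6  45.4] size [5.  9.7] ang 47.5
```

The bar is at -8.1° against the red dots at -6.3°, at seated height, and the hand is clear. Handing in.

```bash
python3 -c "
from bench import *
print(close_job())"
```

```text
the job is handed in; nothing more can be done
None
```

I handed the job in at 36 s of robot time with the reflector, spacer, lens and guard ring assembled; the ring is tight, its bar about 2° past the red dots and the hand clear. The judge returned no verdict.

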